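# Refit the knob of a lamp controller in its service cradle

### The job

The grey lamp controller lies loose in its service cradle: first swing the hinged keeper bar shut across it until it clicks home in its detent. Then take the loose black knob, turn it so that the flat in its bore matches the flat of the D-shaped shaft on the controller, and push it onto the shaft, down against the spring collar, as far as it goes. Finish like that, still gripping the knob and keeping it pressed fully down, with the keeper still shut and the small bottle, case, cap and loupe round about left where they stand.

Things in the scene. Friction and masses are not known exactly. Their poses are not given: they have to be found in the camera images.
- cradle: Aluminium service cradle fixed to the bench: base plate 116 (x) x 148 (y) x 8 mm with low walls; origin at the centre of its underside, x roughly away from the robot, z up. At its front left corner (-33, +62 mm) stands the hinge pillar, at its front right corner (-36, -63 mm) the 43 mm tall catch pillar with a spring ball.
- keeper (a joint): Level keeper bar on the vertical hinge pillar: 0 = shut at its stop, lying along the cradle's -y across the controller's front; grows as it opens (clockwise from above, free end swinging towards the robot) to 1.4 rad. Stays where left. A spring ball in the catch resists its end in the last 0.08 rad (about 3 N at the handle); under 0.03 rad it is past the ball and held shut.
- keeper_hinge (a point): Point on the keeper's vertical hinge axis, at the height of the bar's top face (58 mm above the bench).
- keeper_handle (a point): Centre of the top of the round upright black handle peg at the free end of the steel keeper bar: peg 14 mm in diameter, 34 mm tall above the bar (its top is 92 mm above the bench), 125 mm from the hinge axis. The bar is 12 mm wide, 8 mm thick, its underside 50 mm above the bench.
- module: Grey lamp controller, a box 90 x 100 x 40 mm, 0.7 kg, loose between the cradle's low walls with 1 mm play; origin at the centre of its underside, on the cradle's base plate 8 mm above the bench, so its top is 48 mm above the bench. The shaft stands up from its top 14 mm behind its centre (+x of the box).
- shaft_tip (a point): Centre of the top end of the upright steel D-shaft, 22 mm above the controller's top (70 mm above the bench). 22 mm diameter with one full-length flat 4 mm from the axis on the point's +x side; tip chamfered by 2 mm; z up. Turns stiffly (0.04 N m); starts at any angle within 0.6 rad of the box's x direction.
- collar_ring (a joint): Steel spring collar round the foot of the shaft (34 mm outside, 26 mm inside diameter): 0 = up, its top 8 mm above the controller's top; 0.005 m = pressed fully down onto its stop, its top 3 mm above the controller's top. Starts to move at 4 N, fully down at 9 N, springs back when let go. The knob's underside rests on it.
- knob: Loose round black knob standing on the bench, bore down: 46 mm diameter, 36 mm tall, 50 g; origin under its centre, z up. Blind D-shaped bore 24 mm deep, 24 mm diameter, its flat 5 mm from the axis on the +x side (1 mm clearance to the shaft). A raised white pointer on top runs from the centre to +x, over the flat. Home on the shaft, its underside is 3 mm above the controller's top.
- objective_case: Bystander: small round white case with black lid, 38 mm in diameter, 46 mm tall, origin under its centre. Leave it.
- oil_bottle: Bystander: small clear bottle with black cap, 34 mm in diameter, 61 mm tall, origin under its centre. Leave it.
- black_cap: Bystander: black stepped plug cap, 32 mm in diameter, 35 mm tall (no pointer), origin under its centre. Leave it.
- loupe: Bystander: black loupe with a light ring, 39 mm in diameter, 22 mm tall, origin under its centre. Leave it.
Things that resemble listed ones, but are neither listed nor needed, are in the scene too. Leave any green or yellow look-alike of the knob alone.

How it is judged:
On the way, in this order (a step that is already met when the one before it is completed fails the run):
1. the keeper bar is shut in its detent (joint under 0.03 rad) before the knob goes on (value of joint keeper below 0.03 rad and value of joint collar_ring below 0.002 m), for 0.2 s.
2. the knob is on the shaft, flat to flat, over at least 10 mm of it (horizontal distance between knob and shaft_tip below 0.003 m and z of knob in the frame of shaft_tip below -0.01 m and angle between the x axis of knob and the x axis of shaft_tip, either way round below 0.45 rad and value of joint keeper below 0.03 rad), for 0.1 s.
At the end, for the whole second after the job is handed in: keeper within 0.03 rad of shut; knob upright within 0.1 rad, within 3 mm of the shaft axis, flats within 0.45 rad (as much as the bore allows), underside 17 mm or more below the shaft tip (home is 19); collar pressed 3.8 mm or more of 5; fingers bearing on the knob with over 2 N; knob still (value of joint keeper below 0.03 rad and horizontal distance between knob and shaft_tip below 0.003 m and z of knob in the frame of shaft_tip below -0.017 m and angle between the x axis of knob and the x axis of shaft_tip, either way round below 0.45 rad and angle between knob's own z axis and vertical below 0.1 rad and value of joint collar_ring above 0.0038 m and contact force between the fingers and knob above 2 N and linear speed of knob below 0.02 m/s); the arm keeps its last pose, push and grip.
It fails at once if a bystander (case, bottle, cap, loupe) is moved more than 30 mm (distance of any of objective_case, oil_bottle, black_cap, loupe from where it was at the start of the episode above 0.03 m).
It also fails if it takes over 67 s, if anything falls off the work surface, if the arm or the gripper's body presses on something with over 40 N, if the wrist force passes 120 N, or if a joint passes its speed limit or range.

### The arm

A 6-joint arm with a two-finger parallel gripper is mounted at the origin on a cart in front of the work surface, level with it; the furniture and walls round the work are solid. World frame = base frame: x ahead of the robot, y to its left, z up, the work surface at z = 0. Lengths are in m, angles in rad, forces in N, time in s.
With the tool pointing down it reaches from about 0.35 to 0.975 m from the base axis. Payload 4.9 kg.
Tool frame: the origin (TCP) lies midway between the tips of the shut fingers; the grasp point (between the pads) lies 19 mm behind it; z points along the fingers, y is the line along which they close (so a half turn about z gives the same grasp; the last joint's range is limited). The gripper opens to 85 mm and grips with 20 to 120 N. Pads are 22 mm wide; open, the fingers measure 114 mm over their backs; the gripper's body (76 mm by 85 mm) begins 54 mm behind the grasp point. The pads swing forward as they close: fully open they stand 13 mm farther back than shut.
Start: joints at [1.027, 0.053, 1.613, -0, 1.476, -0.119], TCP at [0.258, 0.569, 0.231] pointing down, gripper open.
Joint ranges: [-3.01, 3.01], [-1.01, 2.22], [0.06, 2.58], [-1.02, 4.17], [0.09, 2.62], [-3.14, 3.14]. Speed limits (rad/s): [2.57, 2.57, 3.14, 3.14, 3.14, 3.14].

### API

Orientations are given as a unit quaternion [w, x, y, z].
In Python, from plant import state, grab_frame, job_done, cut_out, place_of gives the robot as it stands.
- The arm moves only by the tool jog_arm, never from a script. Its argument "motion" is text: rows parted by semicolons, each of 7 numbers parted by spaces: the opening in per cent of the stroke, from 0 (shut) to 100 (fully open), then the shift along the tool's x, y, z as a fraction of full scale, then the turn, a rotation vector about the tool's x, y, z as a fraction of full scale. A call has exactly 5 rows; each row is the pose to reach, as a shift and turn from the pose commanded when the call began, along the tool's axes at that moment; what a row does not reach only later rows make up. Full scale, the value 1, is 50 cm for a shift and 1.5 rad for a turn. A row lasts 1/8 s, in which the tool goes at most 62.5 mm and 10.7 degrees, less where a joint would pass 70% of its speed; a pose out of reach is approached as far as the arm can. A call with a number of a shift or a turn outside -1 to 1 is refused whole. A call with a gripper value outside its range is refused whole. The fingers move at their own pace and stop on an object; the grip force is fixed at half the most. Time passes only in rows, so rows that repeat a pose let the fingers close, or fill a call up. It gives the time, the measured TCP pose, the force, the opening and the grip force at its end, in the units of the state.
- state(): the state, without advancing time (a new reading comes with each control period).
- grab_frame(name): name is "side" or "top"; returns a dict with "color" (400x640x3 uint8, red, green, blue), "range_z" (400x640 float32, m along the optical axis (not along the pixel's ray), 0 where there is no reading), "intrinsics" (3x3 intrinsics, pixels), "k1" (the pictures are not rectified: a ray, as slopes to the right and down, at radius r is drawn at 1 + k1 r^2 times it, then the intrinsics apply), "world_from_camera" (4x4, takes a point from camera to world coordinates). Camera axes: x right, y up, looking along -z (the intrinsics and any distortion apply to the point x, -y, -z); pixel columns grow to the right and rows downward; lengths in m; the calibration is good to about 2 mm. A picture is of the moment at which its call begins.
- job_done(): hands the job in; it is judged then, once.
Trained networks look in the newest picture that a camera, given by its name, has taken for a name from the list of things; names that differ only in an ending like _2 or _b are one class to them, and where a whole thing is asked for, a point or a joint stands for the part that bears it (a point fixed in the world has none). Each returns a list of dicts, best first, with "p" (0 to 1); they miss things now and then, are a little off and sometimes report something else, mostly with a low value. They report only what shows in the picture. A call takes as long as a camera call. They do not tell look-alikes from the thing itself.
- cut_out(camera, thing): "pixels" (400x640 bool, what is visible of it).
- place_of(camera, thing): "at" ([x, y, z] in m, in world coordinates, good to about 4 mm: a listed point, or the origin of a listed thing).
The state is a dict: "time": time; "joint_pos": joint angles; "joint_vel": joint speeds; "joint_efforts": joint torques, N m; "tool_pos": TCP position; "tool_rot": TCP orientation; "contact_force": force on the tool from outside, world axes, zero at the start; "ft_torque": the same for the moment, N m; "gripper_width": opening from 0.0 (shut) to 1.0 (fully open); "grasp_force": force on a finger pad.
Only numpy, scipy, OpenCV 4.12 (cv2) and the standard library are available. Lean on these libraries where they do the work, as an engineer would, in place of code of your own. Each camera call takes 0.05 s, during which the arm holds its last target. There are 200 camera calls.

## Working session

There is one attempt and no reset: what is moved stays moved. The work goes in short steps, Python scripts to look and compute and a tool call to move; the robot and the scene stay as the last step left them, time stands still between calls to the robot, and variables do not carry over. Pictures are saved under pics/ and viewed, at most 10 in all, crops included, and the job is handed in when it is done.

Besides the shell and the picture viewer there is one more tool, called after ">>>" as name(argument=value, ...), one argument or row to a line, values as JSON. jog_arm: Moves the arm, as the interface text tells. Shift numbers are shares of 50 cm and turn numbers shares of 1.5 rad, none past 1 either way. Its arguments: {"type":"object","properties":{"motion":{"type":"string"}},"required":["motion"]}

```bash
mkdir -p pics; ls; cat > h.py <<'E'
import numpy as np, cv2
from plant import *
from scipy.spatial.transform import Rotation as R
def pts(f):
    K=np.array(f["intrinsics"]);k1=f["k1"];z=f["range_z"];h,w=z.shape
    u,v=np.meshgrid(np.arange(w),np.arange(h))
    p=np.stack([u,v],-1).reshape(-1,1,2).astype(float)
    n=cv2.undistortPoints(p,K,np.array([k1,0,0,0.])).reshape(h,w,2)
    c=np.stack([n[...,0]*z,-n[...,1]*z,-z],-1)
    T=np.array(f["world_from_camera"]); return c@T[:3,:3].T+T[:3,3]
def pix(f,P):
    T=np.linalg.inv(np.array(f["world_from_camera"]));c=T[:3,:3]@np.array(P)+T[:3,3]
    a=np.array([c[0],-c[1]])/-c[2];a=a*(1+f["k1"]*(a@a));K=np.array(f["intrinsics"])
    return K[0,0]*a[0]+K[0,2],K[1,1]*a[1]+K[1,2]
def tool():
    s=state();q=s["tool_rot"];return np.array(s["tool_pos"]),R.from_quat([q[1],q[2],q[3],q[0]]),s
E
python3 - <<'E'
from h import *
for c in("top","side"):
    f=grab_frame(c);cv2.imwrite(f"pics/{c}0.png",f["color"][...,::-1])
    np.savez(f"{c}0.npz",**{k:np.array(v) for k,v in f.items()})
    print(c,np.round(f["world_from_camera"],3).tolist())
    for t in["cradle","keeper_hinge","keeper_handle","module","shaft_tip","knob","objective_case","oil_bottle","black_cap","loupe"]:
        print(t,[(round(d["p"],2),np.round(d["at"],3).tolist(),np.round(pix(f,d["at"])).tolist()) for d in place_of(c,t)])
p,r,s=tool();print(s,r.as_matrix().round(3))
E
```

```text
pics
top [[-0.011, 0.998, -0.06, 0.47], [-1.0, -0.01, 0.014, 0.053], [0.013, 0.06, 0.998, 0.933], [0.0, 0.0, 0.0, 1.0]]
cradle []
keeper_hinge [(0.67, [0.551, 0.206, 0.055], [241.0, 182.0])]
keeper_handle [(0.53, [0.46, 0.124, 0.093], [276.0, 221.0])]
module [(0.77, [0.576, 0.135, 0.009], [273.0, 173.0])]
shaft_tip [(0.61, [0.586, 0.139, 0.07], [269.0, 165.0])]
knob [(0.74, [0.513, -0.143, -0.004], [388.0, 198.0]), (0.62, [0.431, -0.122, 0.0], [380.0, 232.0]), (0.52, [0.515, -0.044, -0.001], [348.0, 198.0]), (0.49, [0.483, 0.288, 0.008], [210.0, 212.0])]
objective_case [(0.77, [0.641, -0.083, 0.003], [362.0, 146.0])]
oil_bottle [(0.47, [0.485, 0.282, 0.002], [213.0, 211.0])]
black_cap [(0.58, [0.39, 0.276, -0.0], [216.0, 251.0])]
loupe [(0.68, [0.35, -0.2, 0.003], [413.0, 265.0])]
side [[-0.966, -0.214, 0.144, 0.684], [0.258, -0.768, 0.586, 0.698], [-0.015, 0.603, 0.797, 0.978], [0.0, 0.0, 0.0, 1.0]]
cradle []
keeper_hinge []
keeper_handle [(0.97, [0.459, 0.118, 0.092], [361.0, 227.0])]
module [(0.61, [0.574, 0.136, 0.01], [311.0, 267.0])]
shaft_tip [(0.4, [0.588, 0.138, 0.069], [304
[... 485 characters left out ...]
 1.46398844e-06,
        1.47600602e+00, -1.19009194e-01]), 'joint_vel': array([ 0.00026378,  0.00044273,  0.00018646,  0.00063026, -0.00052718,
        0.00095816]), 'joint_efforts': array([-4.24546779e-04, -3.93711412e+01, -3.70457053e+01, -1.92456546e-04,
        8.25416319e-04,  1.38443676e-05]), 'tool_pos': array([0.25757703, 0.5694396 , 0.23129488]), 'tool_rot': array([-5.05371055e-06,  2.10800878e-01,  9.77529022e-01, -1.24474001e-05]), 'contact_force': array([0.31488137, 0.05679764, 0.29525494]), 'ft_torque': array([-0.01347383, -0.03183061, -0.04286194]), 'grasp_force': 0.0, 'gripper_width': 0.9990820635646729} [[-0.911  0.412 -0.   ]
 [ 0.412  0.911 -0.   ]
 [ 0.    -0.    -1.   ]]
```

View pics/top0.png

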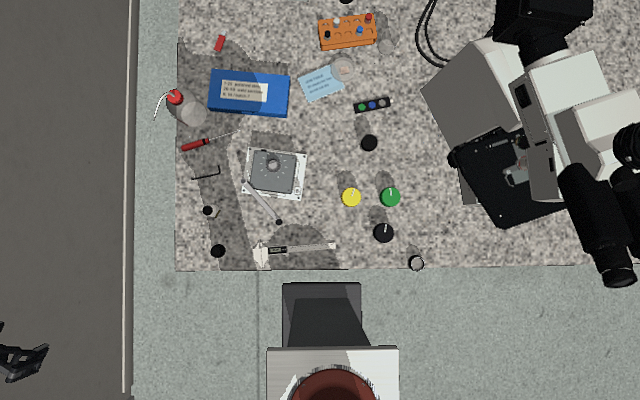

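View pics/side0.png

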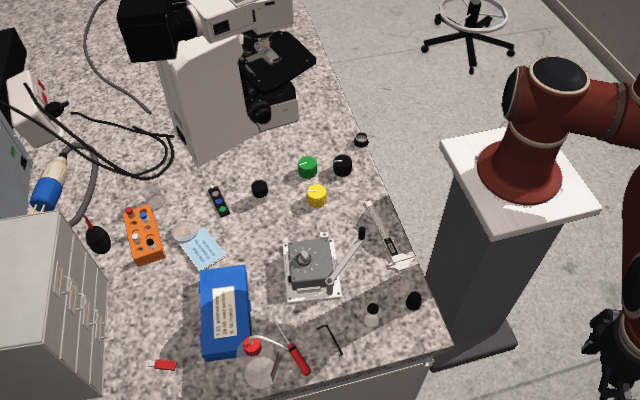

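```bash
python3 - <<'E'
from h import *
f=dict(np.load("top0.npz"));f["k1"]=float(f["k1"]);g=dict(np.load("side0.npz"));g["k1"]=float(g["k1"])
def crop(F,cx,cy,r,rx=None):
    c=F["color"][cy-r:cy+r,cx-r:cx+r,::-1];return cv2.resize(c,(390,290),interpolation=cv2.INTER_CUBIC) if 0 else cv2.resize(c,(290,290),interpolation=cv2.INTER_CUBIC)
im=np.vstack([np.hstack([crop(f,275,180,45),crop(f,383,220,36)]),np.hstack([crop(g,312,260,45),crop(g,335,175,36)])])
cv2.imwrite("pics/crop.png",im)
P=pts(f)
# module top / cradle rect from height
box=np.zeros((400,640),bool);box[130:230,230:320]=1
z=P[...,2]
for n,a,b in(("mod",.040,.053),("cradle",.005,.03)):
    m=box&(z>a)&(z<b);q=(P[m][:,:2]*1000).astype(np.float32)
    k=cv2.minAreaRect(q);print(n,m.sum(),k)
m=box&(z>.063)&(z<.08);print("shaft pts",P[m][:,:].round(4).tolist()[:60])
m=box&(z>.08)&(z<.11);print("peg",P[m].mean(0) if m.any() else 0)
b2=np.zeros_like(box);b2[215:250,365:400]=1
m=b2&(z>.028);print("knob top",m.sum(),cv2.minEnclosingCircle((P[m][:,:2]*1000).astype(np.float32)),P[m].mean(0))
br=f["color"].astype(float).mean(-1); w=m&(br>130);print("ptr",w.sum(),P[w].round(4).tolist())
E
```

```text
mod 1563 ((544.335205078125, 128.98794555664062), (119.36561584472656, 153.19223022460938), 82.11235809326172)
cradle 939 ((596.93359375, 154.75413513183594), (195.38893127441406, 149.297607421875), 80.9902572631836)
shaft pts [[0.5969, 0.1242, 0.0661], [0.5944, 0.1309, 0.0682], [0.5941, 0.1285, 0.0698], [0.5943, 0.1263, 0.0685], [0.5945, 0.1242, 0.067], [0.5945, 0.1219, 0.0667], [0.5926, 0.1402, 0.0653], [0.5918, 0.1374, 0.0707], [0.592, 0.1353, 0.0694], [0.5919, 0.133, 0.0697], [0.5922, 0.1309, 0.0676], [0.592, 0.1286, 0.0683], [0.5917, 0.1261, 0.0708], [0.592, 0.1241, 0.0681], [0.5921, 0.1219, 0.0676], [0.5901, 0.1424, 0.0669], [0.5896, 0.1398, 0.07], [0.5897, 0.1375, 0.0696], [0.5898, 0.1354, 0.0685], [0.5898, 0.1332, 0.0682], [0.5899, 0.1309, 0.0677], [0.5896, 0.1285, 0.0697], [0.5897, 0.1263, 0.0684], [0.5892, 0.1238, 0.0716], [0.5898, 0.1219, 0.0678], [0.5876, 0.1422, 0.0685], [0.5874, 0.1398, 0.0698], [0.5872, 0.1375, 0.0707], [0.5875, 0.1354, 0.0684], [0.5877, 0.1333, 0.0673], [0.5871, 0.1306, 0.0712], [0.5874, 0.1286, 0.0687], [0.5874, 0.1263, 0.069], [0.5873, 0.124, 0.0689
[... 636 characters left out ...]
0.0724], [0.454, 0.1134, 0.0708]]
peg [0.45986692 0.11743508 0.0907167 ]
knob top 294 ((447.022216796875, -46.726470947265625), 101.95600128173828) [ 0.43140526 -0.12169383  0.04991835]
ptr 19 [[0.4696, 0.0527, 0.9326], [0.4505, -0.1275, 0.0351], [0.4505, -0.1294, 0.0369], [0.4481, -0.1276, 0.034], [0.4481, -0.1297, 0.0356], [0.4458, -0.1279, 0.0326], [0.4459, -0.1292, 0.0377], [0.4696, 0.0527, 0.9326], [0.4435, -0.127, 0.0367], [0.4434, -0.1297, 0.0347], [0.4412, -0.1271, 0.0359], [0.4411, -0.1299, 0.0338], [0.4389, -0.1268, 0.0369], [0.4366, -0.1246, 0.0364], [0.4365, -0.1271, 0.0352], [0.4342, -0.1247, 0.0353], [0.4342, -0.1267, 0.0371], [0.4696, 0.0527, 0.9326], [0.4696, 0.0527, 0.9326]]
```

View pics/crop.png

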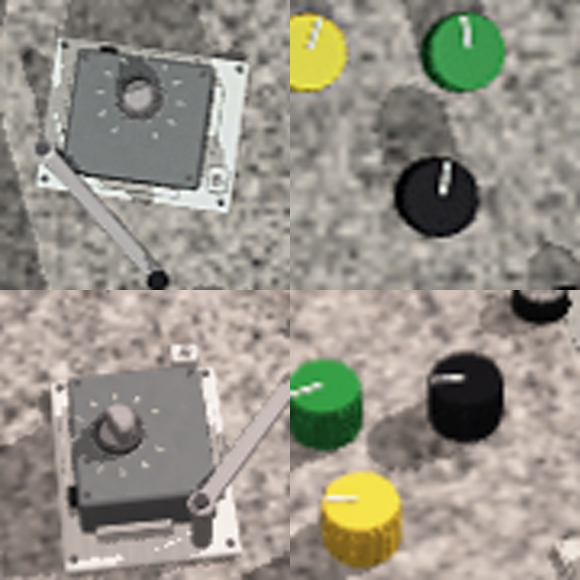

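Black knob candidates in the top view: black (383,232), yellow (351,197), green (390,197). Only the black one with the white pointer fits; the crop confirms this, with its pointer at about -0.15 rad. The keeper is open about 0.7 rad, with the peg at (276,221). I'll head for the peg and straddle it.

>>> jog_arm(
  motion="35 -0.44 -0.39 0 0 0 0.6; 35 -0.44 -0.39 0 0 0 0.6; 35 -0.44 -0.39 0 0 0 0.6; 35 -0.44 -0.39 0 0 0 0.6; 35 -0.44 -0.39 0 0 0 0.6",
)

```text
time: 1.72
tool_pos: [0.3783, 0.299, 0.2315]
tool_rot: [0.0, 0.618, 0.787, 0.0]
contact_force: [0.2, 0.4, 0.6]
gripper_width: 0.35
grasp_force: 0.0
```

```bash
cat >> h.py <<'E'
def to(P,yaw):
    "tool-frame shares to reach TCP P with tool y at world yaw"
    p,r,s=tool();d=r.inv().apply(np.array(P)-p)/.5
    y=r.as_matrix()[:,1];e=-(yaw-np.arctan2(y[1],y[0]));e=(e+np.pi/2)%np.pi-np.pi/2
    print("t",round(s["time"],2),"pos",p.round(4),"yawy",round(np.arctan2(y[1],y[0]),3),"go",d.round(4),"turn",round(e/1.5,3),"w",round(s["gripper_width"],3),"gf",round(s["grasp_force"],1),"F",np.round(s["contact_force"],1),"j",np.round(s["joint_pos"],2))
E
python3 - <<'E'
from h import *
to([.459,.118,.12],-.5)
f=dict(np.load("top0.npz"));f["k1"]=float(f["k1"]);P=pts(f);c=f["color"].astype(int)
# cradle & module yaw via edges: image rectified to plane z=.048
W=np.zeros((400,400,3),np.uint8);xs=np.linspace(.66,.48,361);ys=np.linspace(.23,.05,361)
for zz in(.048,.008):
    mp=np.array([[pix(f,[x,y,zz]) for y in ys] for x in xs],np.float32)
    im=cv2.remap(f["color"],mp[...,0],mp[...,1],cv2.INTER_CUBIC);cv2.imwrite(f"pics/rect{int(zz*1000)}.png",im[...,::-1])
a=cv2.imread("pics/rect48.png");b=cv2.imread("pics/rect8.png");cv2.imwrite("pics/rect.png",np.hstack([a,b]))
E
```

```text
t 1.73 pos [0.3783 0.299  0.2315] yawy 0.24 go [-0.3899  0.0706  0.2232] turn 0.493 w 0.35 gf 0.0 F [0.2 0.4 0.6] j [ 0.51 -0.3   1.94 -0.    1.51  0.27]
```

View pics/rect.png

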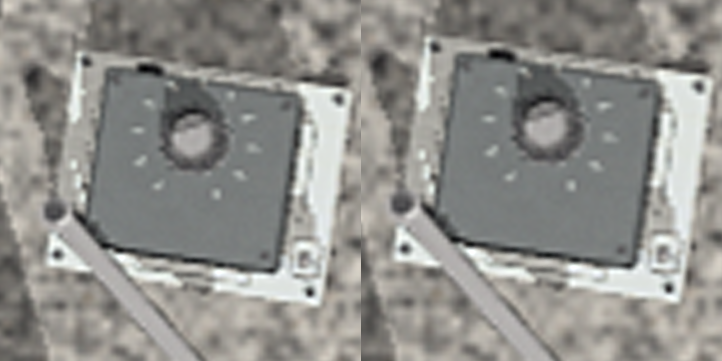

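>>> jog_arm(
  motion="35 -0.39 0.07 0.22 0 0 0.5; 35 -0.39 0.07 0.22 0 0 0.5; 35 -0.39 0.07 0.22 0 0 0.5; 35 -0.39 0.07 0.22 0 0 0.5; 35 -0.39 0.07 0.22 0 0 0.5",
)

```text
time: 2.35
tool_pos: [0.4584, 0.1186, 0.1196]
tool_rot: [-0.001, 0.862, 0.507, -0.002]
contact_force: [-1.2, -0.3, 0.8]
gripper_width: 0.351
grasp_force: 0.0
```

```bash
python3 - <<'E'
from h import *
to([.460,.118,.066],-.5)
E
```

```text
t 2.35 pos [0.4584 0.1186 0.1196] yawy -0.507 go [0.0006 0.0036 0.1071] turn -0.005 w 0.351 gf 0.0 F [-1.2 -0.3  0.8] j [ 0.1  -0.22  2.06 -0.    1.3   0.6 ]
```

>>> jog_arm(
  motion="35 0 0 0.04 0 0 0; 35 0 0 0.08 0 0 0; 35 0 0 0.108 0 0 0; 35 0 0 0.108 0 0 0; 35 0 0 0.108 0 0 0",
)

```text
time: 2.98
tool_pos: [0.4597, 0.1209, 0.0683]
tool_rot: [0.0, 0.861, 0.509, 0.001]
contact_force: [-0.9, -0.7, 0.1]
gripper_width: 0.351
grasp_force: 0.0
```

```bash
python3 - <<'E'
from h import *
p,r,s=tool();h=np.array([.5525,.2017])
for o in(.68,.6,.5,.4,.3,.2,.1,.05,0,-.03):
    a=-np.pi/2-.15-o;peg=h+.125*np.array([np.cos(a),np.sin(a)])
    t=r.as_matrix()[:2,1];P=np.r_[peg+.008*t,.066];print(o,peg.round(4),(r.inv().apply(P-p)/.5).round(3))
to([.46,.118,.066],-.5)
E
```

```text
0.68 [0.4603 0.1173] [-0.006  0.02   0.005]
0.6 [0.4673 0.1102] [-0.011  0.04   0.005]
0.5 [0.4769 0.1022] [-0.016  0.064  0.005]
0.4 [0.4872 0.0951] [-0.019  0.089  0.005]
0.3 [0.4981 0.0891] [-0.019  0.114  0.005]
0.2 [0.5096 0.0843] [-0.016  0.139  0.005]
0.1 [0.5216 0.0806] [-0.011  0.163  0.005]
0.05 [0.5277 0.0792] [-0.008  0.175  0.005]
0 [0.5338 0.0781] [-0.004  0.187  0.005]
-0.03 [0.5375 0.0776] [-0.001  0.194  0.005]
t 2.98 pos [0.4597 0.1209 0.0683] yawy -0.503 go [-0.0048  0.0033  0.0045] turn -0.002 w 0.351 gf 0.0 F [-0.9 -0.7  0.1] j [ 0.1  -0.15  2.09  0.    1.2   0.6 ]
```

>>> jog_arm(
  motion="35 -0.006 0.03 0.002 0 0 0; 35 -0.013 0.064 0.002 0 0 0; 35 -0.017 0.1 0.002 0 0 0; 35 -0.015 0.135 0.002 0 0 0; 35 -0.011 0.16 0.002 0 0 0",
)

```text
time: 3.6
tool_pos: [0.5279, 0.0762, 0.0663]
tool_rot: [0.0, 0.861, 0.508, 0.0]
contact_force: [-1.0, 0.4, -0.1]
gripper_width: 0.35
grasp_force: 0.3
```

```bash
python3 - <<'E'
from h import *
to([.541,.074,.068],-.5)
f=grab_frame("side");g=grab_frame("top")
for c in("side","top"):print([(d["p"],d["at"]) for d in place_of(c,"keeper_handle")])
E
```

```text
t 3.6 pos [0.5279 0.0762 0.0663] yawy -0.505 go [ 0.0088  0.0252 -0.0033] turn -0.003 w 0.35 gf 0.3 F [-1.   0.4 -0.1] j [ 0.   -0.    1.96  0.    1.18  0.51]
[(0.74, [0.5218, 0.0802, 0.0898])]
[(0.73, [0.4321, -0.124, 0.0011])]
```

Peg follows as planned. Now the last stretch through the detent to the stop.

>>> jog_arm(
  motion="35 0.004 0.012 0 0 0 0; 35 0.008 0.024 0 0 0 0; 35 0.01 0.032 0 0 0 0; 35 0.012 0.036 0 0 0 0; 35 0.012 0.036 0 0 0 0",
)

```text
time: 4.42
tool_pos: [0.5408, 0.0745, 0.0656]
tool_rot: [-0.004, 0.861, 0.509, -0.005]
contact_force: [-16.3, 1.5, 10.5]
gripper_width: 0.351
grasp_force: 7.7
```

```bash
python3 - <<'E'
from h import *
to([.541,.074,.068],-.5)
f=grab_frame("side");print([(d["p"],d["at"]) for d in place_of("side","keeper_handle")])
E
```

```text
t 4.42 pos [0.5408 0.0745 0.0656] yawy -0.503 go [-0.0007  0.0007 -0.0048] turn -0.002 w 0.351 gf 7.7 F [-16.3   1.5  10.5] j [-0.    0.04  1.92  0.    1.2   0.5 ]
[(0.93, [0.5342, 0.078, 0.0857])]
```

>>> jog_arm(
  motion="35 -0.007 -0.021 0 0 0 0; 35 -0.007 -0.021 -0.1 0 0 0; 35 -0.007 -0.021 -0.2 0 0 0; 80 0.1 0.1 -0.2 0 0 0; 80 0.2 0.2 -0.2 0 0 0",
)

```text
time: 5.15
tool_pos: [0.6582, 0.1061, 0.1696]
tool_rot: [0.002, 0.861, 0.508, 0.003]
contact_force: [0.7, -0.5, -0.4]
gripper_width: 0.766
grasp_force: 0.0
```

```bash
python3 - <<'E'
from h import *
from scipy.optimize import least_squares
to([.43,-.124,.13],-.4)
F={}
A={"top":[],"side":[]}
for i in range(6):
    for c in A: F[c]=grab_frame(c);A[c].append(F[c])
for c in A:
    z=np.median([a["range_z"] for a in A[c]],0);print(c,"noise",np.std([a["range_z"] for a in A[c]],0)[150:250,250:320].mean())
    np.savez(f"{c}1.npz",**{k:np.array(v) for k,v in F[c].items()})
    F[c]=dict(F[c]);F[c]["range_z"]=np.mean([a["range_z"] for a in A[c]],0)
    for t in("keeper_handle","shaft_tip","module","knob"):print(t,[(round(d["p"],2),np.round(d["at"],4).tolist()) for d in place_of(c,t)])
xs=np.linspace(.625,.545,320);ys=np.linspace(.18,.10,320);o=[]
for c in A:
    mp=np.array([[pix(F[c],[x,y,.07]) for y in ys] for x in xs],np.float32)
    o.append(cv2.remap(F[c]["color"],mp[...,0],mp[...,1],cv2.INTER_CUBIC)[...,::-1])
cv2.imwrite("pics/sh.png",np.hstack(o))
for c in A:
    P=pts(F[c]).reshape(-1,3);m=(np.abs(P[:,0]-.586)<.03)&(np.abs(P[:,1]-.135)<.03)&(P[:,2]>.0585);q=P[m];np.save(c+"_sh.npy",q)
    for k in q[q[:,0].argsort()]: print(c,(k*1000).round(1).tolist())
xs=np.linspace(.60,.50,300);ys=np.linspace(.22,.06,480)
o=[]
for c in A:
    mp=np.array([[pix(F[c],[x,y,.058]) for y in ys] for x in xs],np.float32)
    o.append(cv2.remap(F[c]["color"],mp[...,0],mp[...,1],cv2.INTER_CUBIC)[...,::-1])
cv2.imwrite("pics/kp.png",np.vstack([o[0][:,:],o[1]]))
E
```

```text
t 5.15 pos [0.6582 0.1061 0.1696] yawy -0.505 go [-0.6237 -0.1776  0.0761] turn -0.07 w 0.766 gf 0.0 F [ 0.7 -0.5 -0.4] j [ 0.05  0.19  1.57 -0.    1.38  0.55]
top noise 0.0075838156
keeper_handle []
shaft_tip []
module []
knob [(0.67, [0.4328, -0.122, 0.0016]), (0.62, [0.5161, -0.0421, -0.0022]), (0.55, [0.5162, -0.1417, -0.0055])]
side noise 0.023559479
keeper_handle [(0.78, [0.5376, 0.0761, 0.0908])]
shaft_tip [(0.47, [0.5913, 0.1359, 0.0699])]
module [(0.87, [0.5748, 0.1365, 0.0089])]
knob [(0.82, [0.4286, -0.1225, -0.0011]), (0.74, [0.5135, -0.047, -0.0001]), (0.7, [0.5157, -0.1418, 0.0001])]
top [556.0, 154.6, 503.8]
top [556.0, 140.1, 502.9]
top [556.1, 139.1, 496.7]
top [556.8, 138.6, 493.3]
top [556.8, 143.1, 504.7]
top [557.0, 146.6, 504.3]
top [557.0, 145.5, 504.1]
top [557.0, 144.4, 503.9]
top [557.0, 141.1, 503.8]
top [557.0, 140.0, 497.9]
top [557.1, 151.2, 504.1]
top [557.1, 149.0, 504.0]
top [557.1, 126.3, 529.3]
top [557.1, 152.3, 504.0]
top [557.1, 154.6, 504.1]
top [557.1, 153.5, 504.0]
top [557.1, 142.3, 503.3]
top [557.1, 147.9, 503.6]
top [557.2, 150.2, 503.5]
t
[... 28231 characters left out ...]
ide [615.4, 159.8, 443.4]
side [615.5, 160.2, 461.8]
side [615.5, 135.7, 230.1]
side [615.5, 133.2, 270.7]
side [615.6, 160.3, 425.2]
side [615.6, 134.7, 201.0]
side [615.6, 160.0, 459.7]
side [615.6, 153.8, 494.2]
side [615.6, 160.6, 477.8]
side [615.7, 160.2, 441.8]
side [615.7, 111.7, 157.1]
side [615.7, 127.8, 229.1]
side [615.7, 159.9, 457.7]
side [615.8, 160.3, 423.1]
side [615.8, 160.9, 493.0]
side [615.8, 159.7, 439.3]
side [615.8, 160.8, 476.0]
side [615.8, 149.0, 161.6]
side [615.8, 159.4, 455.3]
side [615.9, 134.1, 269.1]
side [615.9, 137.1, 229.0]
side [615.9, 160.4, 473.8]
side [615.9, 160.3, 421.0]
side [616.0, 161.2, 491.5]
side [616.0, 112.0, 154.2]
side [616.0, 122.3, 234.3]
```

View pics/sh.png

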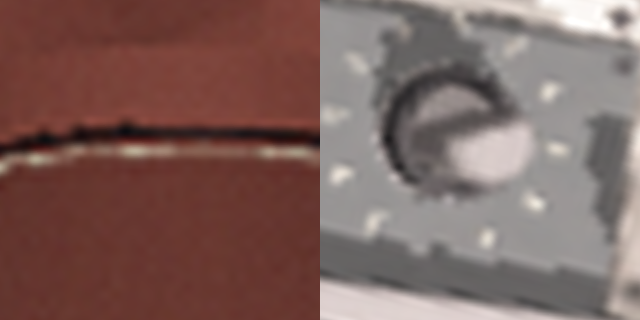

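View pics/kp.png

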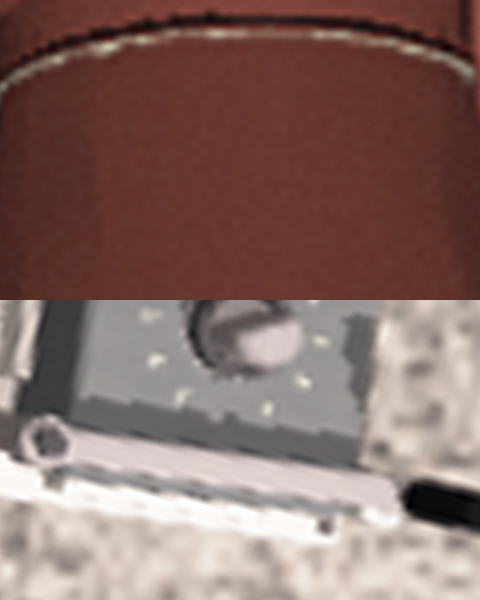

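The side view shows the keeper bar shut along the module's front edge. The shaft's flat edge runs from (440,155) to (525,115), which puts the shaft yaw at about +0.4. The top view is blocked by the arm. Next I move over the knob and re-measure the shaft on the way.

>>> jog_arm(
  motion="80 -0.624 -0.178 0.04 0 0 0.33; 80 -0.624 -0.178 0.04 0 0 0.33; 80 -0.624 -0.178 0.04 0 0 0.33; 80 -0.624 -0.178 0.04 0 0 0.33; 80 -0.624 -0.178 0.04 0 0 0.33",
)

```text
time: 6.78
tool_pos: [0.4344, -0.1166, 0.1471]
tool_rot: [0.0, 0.959, 0.282, 0.0]
contact_force: [0.0, -1.5, 1.1]
gripper_width: 0.799
grasp_force: 0.0
```

```bash
cat > fit.py <<'E'
from h import *
from scipy.optimize import differential_evolution
def dtip(x,y,yaw,R=.0105,d=.004):
    a0=np.arccos(d/R);a=np.linspace(a0,2*np.pi-a0,60)+yaw
    return np.c_[x+R*np.cos(a),y+R*np.sin(a)]
def rect(f,n=240,z=.07):
    xs=np.linspace(.616,.556,n);ys=np.linspace(.166,.106,n)
    mp=np.array([[pix(f,[x,y,z]) for y in ys] for x in xs],np.float32)
    return cv2.remap(f["color"],mp[...,0],mp[...,1],cv2.INTER_CUBIC)
def uv(P,n=240): return (np.c_[(.166-P[:,1]),(.616-P[:,0])]/.06*(n-1))
def fit(f):
    g=cv2.GaussianBlur(rect(f).mean(-1).astype(np.float32),(0,0),2);n=240
    def m(poly):
        k=np.zeros((n,n),np.uint8);cv2.fillPoly(k,[np.round(uv(poly)).astype(int)],1);return k>0
    def cost(v):
        i=m(dtip(*v,R=.0095));o=m(dtip(*v,R=.013,d=.0065))&~m(dtip(*v,R=.0115,d=.005))
        return g[o].mean()-g[i].mean()+.6*g[i].std()
    r=differential_evolution(cost,[(.576,.6),(.124,.148),(-.8,.8)],seed=1,maxiter=60,popsize=12);return r.x,r.fun
E
python3 - <<'E'
from fit import *
to([.43,-.124,.13],-1.0)
o=[]
for c in("side","top"):
    f=grab_frame(c);v,c_=fit(f);print(c,v.round(4),c_)
    im=rect(f)[...,::-1].copy();im2=im.copy();cv2.polylines(im2,[np.round(uv(dtip(*v))).astype(int)],True,(0,0,255),1);o.append(np.hstack([im,im2]))
    print("tip",[(round(d["p"],2),np.round(d["at"],4).tolist()) for d in place_of(c,"shaft_tip")])
    if c=="top":
        P=pts(f);K=f["color"].astype(int).mean(-1)
        m=(abs(P[...,0]-.43)<.035)&(abs(P[...,1]+.124)<.035)&(P[...,2]>.028)&(P[...,2]<.045)
        print("knob",m.sum(),cv2.minEnclosingCircle((P[m][:,:2]*1000).astype(np.float32)),"ptr",(m&(K>130)).sum())
cv2.imwrite("pics/fit.png",np.vstack(o))
E
```

```text
t 6.78 pos [ 0.4344 -0.1166  0.1471] yawy -0.998 go [-0.0155  0.0077  0.0343] turn 0.001 w 0.799 gf 0.0 F [ 0.  -1.5  1.1] j [-0.43 -0.32  2.09 -0.    1.37  0.57]
side [0.5886 0.1372 0.2676] -57.03044891357422
tip [(0.63, [0.5877, 0.1352, 0.0704])]
top [0.5887 0.1323 0.2998] -67.87843322753906
tip [(0.49, [0.5856, 0.1373, 0.0678])]
knob 155 ((434.2011413574219, -121.538818359375), 20.990894317626953) ptr 16
```

View pics/fit.png

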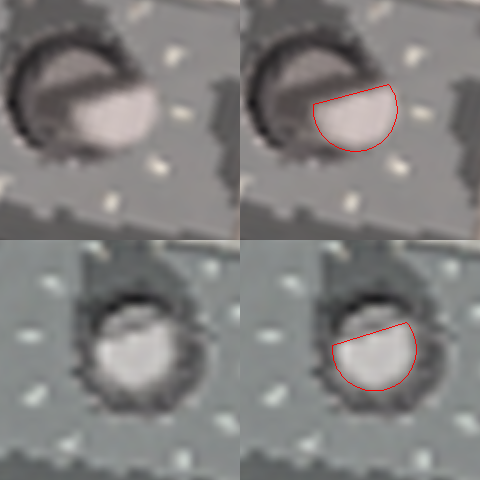

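The fit matches both views: shaft at about (.5887, .1345), yaw about +0.28. I'll centre the knob with one squeeze, then re-grip at 90° so it is centred both ways.

>>> jog_arm(
  motion="80 -0.0155 0.008 0.1 0 0 0; 80 -0.0155 0.008 0.2 0 0 0; 80 -0.0155 0.008 0.26 0 0 0; 80 -0.0155 0.008 0.282 0 0 0; 80 -0.0155 0.008 0.282 0 0 0",
)

```text
time: 7.6
tool_pos: [0.432, -0.1225, 0.0062]
tool_rot: [-0.0, 0.959, 0.283, -0.0]
contact_force: [0.5, 0.2, 0.6]
gripper_width: 0.801
grasp_force: 0.0
```

>>> jog_arm(
  motion="40 0 0 0 0 0 0; 40 0 0 0 0 0 0; 40 0 0 0 0 0 0; 40 0 0 0 0 0 0; 40 0 0 0 0 0 0",
)

```text
time: 8.22
tool_pos: [0.4333, -0.1237, 0.0084]
tool_rot: [0.001, 0.959, 0.282, 0.002]
contact_force: [0.1, 1.1, 6.0]
gripper_width: 0.519
grasp_force: 61.6
```

```bash
python3 - <<'E'
from h import *
to([.43,-.1235,.006],.57)
E
```

```text
t 8.22 pos [ 0.4333 -0.1237  0.0084] yawy -0.999 go [-0.0053 -0.004   0.0047] turn -1.046 w 0.519 gf 61.6 F [0.1 1.1 6. ] j [-0.44 -0.11  2.18  0.    1.07  0.55]
```

>>> jog_arm(
  motion="80 0 0 0 0 0 0; 80 0 0 -0.006 0 0 0; 80 0 0 -0.006 0 0 -0.12; 80 0 0 -0.006 0 0 -0.24; 80 0 0 -0.006 0 0 -0.36",
)

```text
time: 8.85
tool_pos: [0.4311, -0.123, 0.009]
tool_rot: [-0.0, 0.848, 0.53, -0.0]
contact_force: [0.3, -0.0, 0.4]
gripper_width: 0.797
grasp_force: 0.0
```

>>> jog_arm(
  motion="80 0 0 0 0 0 -0.12; 80 0 0 0 0 0 -0.24; 80 0 0 0 0 0 -0.36; 80 0 0 0 0 0 -0.48; 80 0 0 0 0 0 -0.60",
)

```text
time: 9.48
tool_pos: [0.4312, -0.123, 0.009]
tool_rot: [-0.0, 0.533, 0.846, -0.0]
contact_force: [-0.6, -0.4, 0.3]
gripper_width: 0.8
grasp_force: 0.0
```

```bash
python3 - <<'E'
from h import *
to([.4325,-.1232,.009],.57)
f=grab_frame("side")
print([(round(d["p"],2),np.round(d["at"],4).tolist()) for d in place_of("side","knob")])
E
```

```text
t 9.47 pos [ 0.4312 -0.123   0.009 ] yawy 0.447 go [-0.0015  0.0022  0.0001] turn -0.082 w 0.8 gf 0.0 F [-0.6 -0.4  0.3] j [-0.44 -0.12  2.18 -0.    1.08 -0.89]
[(0.91, [0.5151, -0.1408, -0.0012]), (0.69, [0.5133, -0.0491, -0.0006]), (0.6, [0.4312, -0.1243, -0.0022]), (0.55, [0.575, 0.1355, -0.0012])]
```

>>> jog_arm(
  motion="80 -0.003 0.001 0 0 0 -0.08; 80 -0.003 0.001 0 0 0 -0.08; 45 -0.003 0.001 0 0 0 -0.08; 40 -0.003 0.001 0 0 0 -0.08; 40 -0.003 0.001 0 0 0 -0.08",
)

```text
time: 10.2
tool_pos: [0.4329, -0.1244, 0.0095]
tool_rot: [0.0, 0.484, 0.875, 0.0]
contact_force: [-0.3, -0.6, 2.8]
gripper_width: 0.511
grasp_force: 61.3
```

>>> jog_arm(
  motion="40 0 0 0 0 0 0; 40 0 0 0 0 0 0; 40 0 0 -0.08 0 0 0; 40 0 0 -0.16 0 0 0; 40 0 0 -0.24 0 0 0",
)

```text
time: 10.82
tool_pos: [0.4316, -0.1237, 0.1291]
tool_rot: [-0.001, 0.484, 0.875, -0.0]
contact_force: [0.8, 0.7, 0.6]
gripper_width: 0.51
grasp_force: 61.5
```

```bash
python3 - <<'E'
from h import *
to([.5887,.1345,.13],1.02)
f=grab_frame("side");p,r,s=tool()
c=cut_out("side","knob");P=pts(f);br=f["color"].astype(int).mean(-1)
m=(np.hypot(P[...,0]-p[0],P[...,1]-p[1])<.05)&(P[...,2]>p[2]-.02)&(P[...,2]<p[2]+.06)
print([(round(d["p"],2),np.round(d["at"],4).tolist()) for d in place_of("side","knob")])
u,v=map(int,pix(f,p+[0,0,.02]));print(u,v)
cv2.imwrite("pics/held.png",cv2.resize(f["color"][v-40:v+40,u-50:u+50,::-1],(750,600),interpolation=cv2.INTER_CUBIC))
E
```

```text
t 10.82 pos [ 0.4316 -0.1237  0.1291] yawy 0.561 go [ 0.2702  0.5408 -0.0018] turn -0.306 w 0.51 gf 61.5 F [0.8 0.7 0.6] j [-0.45 -0.3   2.11  0.    1.34 -1.01]
[(0.83, [0.5147, -0.1389, -0.0032]), (0.74, [0.5155, -0.0499, -0.0038]), (0.72, [0.4309, -0.1246, 0.1169])]
340 124
```

View pics/held.png

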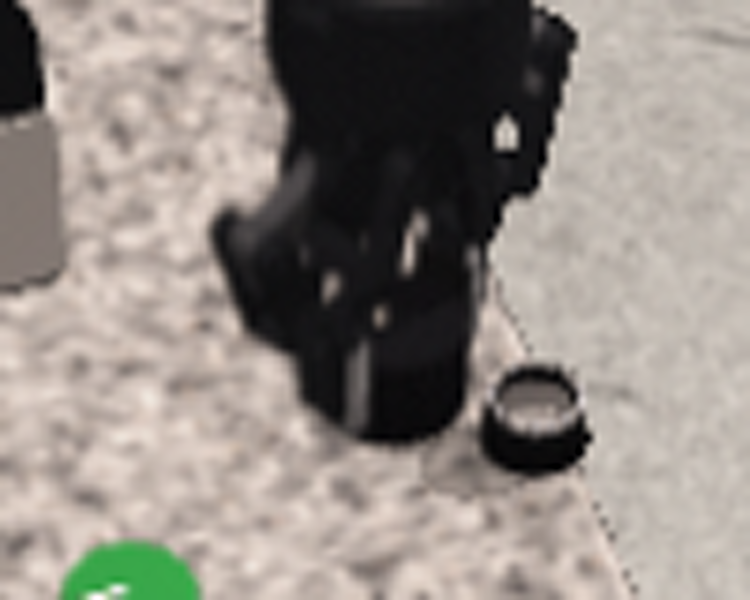

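Held knob is centred on the TCP within about 1 mm. Moving it over the shaft and turning it 0.45 rad.

>>> jog_arm(
  motion="40 0.27 0.541 0 0 0 -0.3; 40 0.27 0.541 0 0 0 -0.3; 40 0.27 0.541 0 0 0 -0.3; 40 0.27 0.541 0 0 0 -0.3; 40 0.27 0.541 0 0 0 -0.3",
)

```text
time: 11.6
tool_pos: [0.5888, 0.1361, 0.1258]
tool_rot: [-0.002, 0.276, 0.961, -0.001]
contact_force: [0.7, -0.2, -0.2]
gripper_width: 0.51
grasp_force: 61.5
```

>>> jog_arm(
  motion="40 0 0 0.01 0 0 0; 40 0 0 0.02 0 0 0; 40 0 0 0.04 0 0 0; 40 0 0 0.06 0 0 0; 40 0 0 0.06 0 0 0",
)

```text
time: 12.22
tool_pos: [0.5885, 0.1333, 0.0975]
tool_rot: [-0.001, 0.277, 0.961, -0.001]
contact_force: [-0.1, 0.6, -1.4]
gripper_width: 0.51
grasp_force: 61.6
```

```bash
python3 - <<'E'
from h import *
to([.5887,.1345,.0815],1.01)
for c in("side","top"):
    f=grab_frame(c)
    for t in("knob","shaft_tip","keeper_handle"):print(c,t,[(round(d["p"],2),np.round(d["at"],4).tolist()) for d in place_of(c,t)])
    if c=="side":
        u,v=map(int,pix(f,[.5887,.1345,.08]));cv2.imwrite("pics/over.png",cv2.resize(f["color"][v-35:v+35,u-45:u+45,::-1],(720,560),interpolation=cv2.INTER_CUBIC))
E
```

```text
t 12.22 pos [0.5885 0.1333 0.0975] yawy 1.01 go [0.0009 0.0024 0.0319] turn -0.0 w 0.51 gf 61.6 F [-0.1  0.6 -1.4] j [ 0.1   0.12  1.77  0.    1.25 -0.91]
side knob [(0.65, [0.5887, 0.1377, 0.0854]), (0.46, [0.5128, -0.0482, -0.0035])]
side shaft_tip [(0.65, [0.6414, -0.0947, 0.0]), (0.35, [0.5898, 0.136, 0.0709])]
side keeper_handle [(0.76, [0.5342, 0.0747, 0.0882])]
top knob [(0.83, [0.5173, -0.0446, 0.0001]), (0.67, [0.5147, -0.1448, -0.0017]), (0.57, [0.5535, 0.2039, 0.0579])]
top shaft_tip []
top keeper_handle [(0.57, [0.5337, 0.0817, 0.0916])]
```

View pics/over.png

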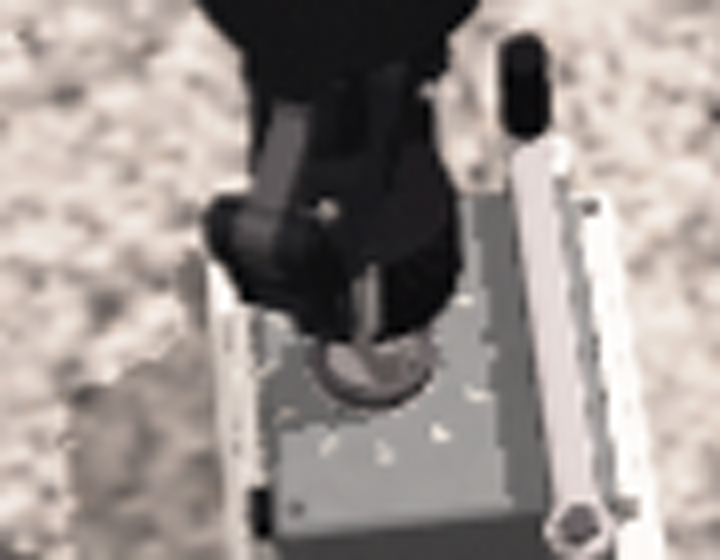

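The picture shows the knob above the shaft with the keeper still shut. Descending gently onto the tip, watching the force.

>>> jog_arm(
  motion="40 0.001 0.002 0.01 0 0 0; 40 0.001 0.002 0.02 0 0 0; 40 0.001 0.002 0.028 0 0 0; 40 0.001 0.002 0.034 0 0 0; 40 0.001 0.002 0.04 0 0 0",
)

```text
time: 13.25
tool_pos: [0.5898, 0.1351, 0.0788]
tool_rot: [-0.0, 0.276, 0.961, -0.0]
contact_force: [0.1, 0.6, -1.2]
gripper_width: 0.511
grasp_force: 61.6
```

```bash
python3 - <<'E'
from h import *
to([.5887,.1345,.0615],1.01);print(state()["ft_torque"])
E
```

```text
t 13.25 pos [0.5898 0.1351 0.0788] yawy 1.011 go [ 0.0012 -0.0023  0.0346] turn 0.001 w 0.511 gf 61.6 F [ 0.1  0.6 -1.2] j [ 0.1   0.15  1.78  0.    1.22 -0.91]
[ 0.01480828 -0.01156046  0.01333455]
```

>>> jog_arm(
  motion="40 0.001 -0.002 0.004 0 0 0; 40 0.001 -0.002 0.008 0 0 0; 40 0.001 -0.002 0.011 0 0 0; 40 0.001 -0.002 0.014 0 0 0; 40 0.001 -0.002 0.014 0 0 0",
)

```text
time: 13.88
tool_pos: [0.5889, 0.1346, 0.072]
tool_rot: [0.0, 0.276, 0.961, 0.0]
contact_force: [0.7, 0.7, -1.6]
gripper_width: 0.511
grasp_force: 61.7
```

```bash
python3 - <<'E'
from h import *
to([.5887,.1345,.0615],1.01);print(state()["ft_torque"])
E
```

```text
t 13.88 pos [0.5889 0.1346 0.072 ] yawy 1.011 go [ 0.0003 -0.0004  0.0211] turn 0.001 w 0.511 gf 61.7 F [ 0.7  0.7 -1.6] j [ 0.1   0.15  1.79  0.    1.2  -0.91]
[ 0.01134345 -0.06729584 -0.01171723]
```

Already about 8 mm below the tip with no contact force, so it is sliding on. Continuing down against the collar.

>>> jog_arm(
  motion="40 0 0 0.006 0 0 0; 40 0 0 0.012 0 0 0; 40 0 0 0.018 0 0 0; 40 0 0 0.022 0 0 0; 40 0 0 0.022 0 0 0",
)

```text
time: 14.5
tool_pos: [0.589, 0.1346, 0.062]
tool_rot: [-0.0, 0.276, 0.961, -0.0]
contact_force: [-2.4, -0.3, 7.2]
gripper_width: 0.512
grasp_force: 62.4
```

```bash
python3 - <<'E'
from h import *
to([.5887,.1345,.0605],1.01);print(state()["ft_torque"])
E
```

```text
t 14.5 pos [0.589  0.1346 0.062 ] yawy 1.011 go [ 0.0004 -0.0005  0.0031] turn 0.001 w 0.512 gf 62.4 F [-2.4 -0.3  7.2] j [ 0.1   0.16  1.79 -0.    1.19 -0.91]
[-0.07230833  0.53456249 -0.03248204]
```

>>> jog_arm(
  motion="40 0 0 0.002 0 0 0; 40 0 0 0.004 0 0 0; 40 0 0 0.006 0 0 0; 40 0 0 0.006 0 0 0; 40 0 0 0.006 0 0 0",
)

```text
time: 15.12
tool_pos: [0.5891, 0.1346, 0.0604]
tool_rot: [-0.0, 0.276, 0.961, -0.0]
contact_force: [-6.3, -0.5, 12.9]
gripper_width: 0.511
grasp_force: 63.0
```

```bash
python3 - <<'E'
from h import *
to([.5887,.1345,.0605],1.01);print(state()["ft_torque"])
E
```

```text
t 15.12 pos [0.5891 0.1346 0.0604] yawy 1.011 go [ 0.0006 -0.0006 -0.0001] turn 0.001 w 0.511 gf 63.0 F [-6.3 -0.5 12.9] j [ 0.1   0.17  1.79 -0.    1.18 -0.91]
[-0.20112342  1.12203655 -0.01841763]
```

>>> jog_arm(
  motion="40 0 0 0.002 0 0 0; 40 0 0 0.004 0 0 0; 40 0 0 0.006 0 0 0; 40 0 0 0.006 0 0 0; 40 0 0 0.006 0 0 0",
)

```text
time: 15.75
tool_pos: [0.5893, 0.1346, 0.0603]
tool_rot: [-0.0, 0.276, 0.961, -0.001]
contact_force: [-13.8, -3.1, 26.6]
gripper_width: 0.512
grasp_force: 64.5
```

```bash
python3 - <<'E'
from h import *
to([.5887,.1345,.0605],1.01);print(state()["ft_torque"])
o=[]
for c in("side","top"):
    f=grab_frame(c)
    for t in("knob","keeper_handle"):print(c,t,[(round(d["p"],2),np.round(d["at"],4).tolist()) for d in place_of(c,t)][:4])
    u,v=map(int,pix(f,[.575,.125,.08]));o.append(cv2.resize(f["color"][v-45:v+45,u-45:u+45,::-1],(400,400),interpolation=cv2.INTER_CUBIC))
cv2.imwrite("pics/end.png",np.hstack(o))
E
```

```text
t 15.75 pos [0.5893 0.1346 0.0603] yawy 1.011 go [ 0.001  -0.0008 -0.0004] turn 0.001 w 0.512 gf 64.5 F [-13.8  -3.1  26.6] j [ 0.1   0.17  1.79 -0.    1.19 -0.91]
[-0.45549118  2.45212501 -0.00736875]
side knob [(0.51, [0.5877, 0.1375, 0.0507]), (0.46, [0.5106, -0.0479, -0.0026])]
side keeper_handle [(0.97, [0.5372, 0.0782, 0.0875])]
top knob [(0.84, [0.5167, -0.0442, -0.0034]), (0.7, [0.5126, -0.144, -0.0035])]
top keeper_handle [(0.62, [0.5322, 0.0818, 0.0926])]
```

View pics/end.png

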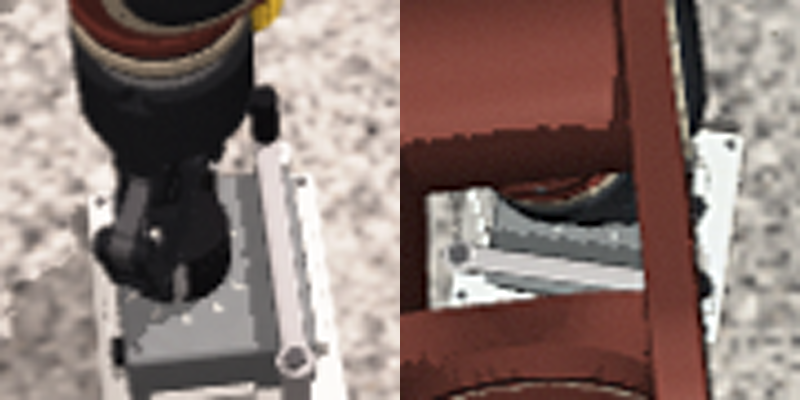

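The pictures show the knob seated on the module, the keeper still across the front, and the knob against a hard stop: force rose 13 → 27 N with no travel. Handing in.

```bash
python3 -c "
from plant import *
print(job_done())"
```

```text
the job is handed in; nothing more can be done
None
```

The job is handed in, with the keeper shut at its stop and the knob on the shaft, still gripped and pressed onto its stop at about 27 N. No bystander was knowingly touched, and the verdict was not reported back.

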